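Shift the dough kneader into its far right gear

TASK

Two kitchen machines stand on the worktop, each with a ball-topped lever: put the dough kneader, the one whose lever runs in an H-shaped gate, into gear. Its lever stands in the near left leg; bring it to the neutral cross slot, across to the right, and push it forward until it is fully home in the far right leg, then let go. Leave the lever of the other machine, the one with the plain straight slot, as it stands.

Things in the scene. Friction and masses are not known exactly. Their poses are not given: they have to be found in the camera images.
- kneader: dough kneader, fixed: white housing 130 x 150 mm with a metal plate on top, open steel bowl (152 mm wide, rim 84 mm high) centred 150 mm behind the lever. Origin: on the worktop under the housing's centre. x to its back (the bowl; far, forward; within 20 degrees of away from the robot), y to its left, z up. The lever pivots freely in x and y about a point 5 mm above the origin.
- h_gate (a point): centre of the kneader's H gate, on top of its plate, 78 mm above the worktop; axes as the kneader's. Two legs along x, a neutral cross slot along y joins their middles; the plate blocks the rod elsewhere. Knob centre in these axes: left leg y = +34 mm, right leg y = -34 mm, neutral x = 0 (each +-11 mm play); legs end at x = +40 (far) and -40 mm (near). Starts in the near left leg.
- shift_knob (a point): centre of the black ball knob, 36 mm wide, on the kneader's lever, an 8 mm steel rod. It stays 125 mm from the pivot: 130 mm above the worktop when the lever is upright, about 12 mm lower at the ends of the legs. The lever stays where it is left; it takes about 1 N at the knob to move. Nothing near it reaches above 90 mm; a wall cabinet hangs 660 mm over the worktop behind it.
- roller_knob (a point): centre of the same kind of black ball knob, 36 mm wide, about 130 mm up, on the lever of the other machine, a fixed pasta roller: the same white housing, but a plain straight slot in its plate and two horizontal steel rollers behind it instead of a bowl. This lever swings 40 mm either way and moves as easily. It must stay as it stands.

How it is judged:
By the outcome, as a careful person would: the job done as asked, in the order asked, and still so for the second after the job is handed in, with the robot touching nothing.
It also fails if it takes over 32 s, if anything falls off the work surface, if the arm or the gripper's body presses on something with over 40 N, if the wrist force passes 120 N, or if a joint passes its speed limit or range.

ROBOT

A 7-joint arm with a two-finger parallel gripper is mounted at the origin on a cart in front of the work surface, level with it; the furniture and walls round the work are solid. World frame = base frame: x ahead of the robot, y to its left, z up, the work surface at z = 0. Lengths are in m, angles in degrees, forces in N, time in s.
With the tool pointing down it reaches from about 0.4 to 0.925 m from the base axis. Payload 4.1 kg.
Tool frame: the origin (TCP) lies on the centre line of the jaws, within the pads' length; the fingertips stand 8 mm ahead of it and the grasp point (between the pads) lies 11 mm behind it; z points along the fingers, y is the line along which they close (so a half turn about z gives the same grasp; the last joint's range is limited). The gripper opens to 85 mm and grips with 20 to 120 N. Pads are 22 mm wide; open, the fingers measure 114 mm over their backs; the gripper's body (76 mm by 85 mm) begins 54 mm behind the grasp point. The pads swing forward as they close: fully open they stand 13 mm farther back than shut.
Start: joints at [68.927, 22.827, 2.584, 88.041, -1.071, 69.15, -2.905], TCP at [0.173, -0.627, 0.239] pointing down, gripper open.
Joint ranges: [-161.44, 161.44], [-28.35, 127.94], [-78.24, 83.42], [0, 140.83], [-78.03, 258.03], [13.02, 114.36], [-168.23, 168.23]. Speed limits (degrees/s): [147.25, 147.25, 180, 180, 180, 180, 180].

INTERFACE

Orientations are given as a 3x3 rotation matrix whose columns are the frame's x, y, z axes.
In Python, from workcell import telemetry, camera, camera_model, r gives the robot as it stands.
- The arm moves only by the tool move_arm, never from a script. Its argument "steps" is a list of rows, each a list of 3 entries, a list of its own where there are three numbers: the turn, a rotation vector about the tool's x, y, z in degrees, then the shift along the tool's x, y, z in cm, then the finger opening in cm, from 0 to 8.54. In form: [[[ax, ay, az], [dx, dy, dz], fingers], ...]. A call has 1 to 12 rows; each row shifts and turns the commanded pose from where the row before left it, along the tool's axes as they then stand; what a row does not reach is not made up. A row lasts 1/8 s, in which the tool goes at most 62.5 mm and 10.7 degrees, less where a joint would pass 70% of its speed; a pose out of reach is approached as far as the arm can. A call with a gripper value outside its range is refused whole. The fingers move at their own pace and stop on an object; "squeeze" is the grip in N (left out, the last holds). Time passes only in rows, so rows that do not move let the fingers close. It gives the time, the measured TCP pose, the force, the opening and the grip force at its end, in the units of the state.
- telemetry.state(): the state, without advancing time (a new reading comes with each control period).
- camera(name): name is "scene" or "top"; returns the picture (400x640x3 uint8, blue, green, red); there is no depth.
- camera_model(name): a dict with "camera_matrix" (3x3 intrinsics, pixels), "dist" ([k1, k2, p1, p2, k3] as OpenCV has them; the pictures are not rectified), "extrinsics" (4x4, takes a point from camera to world coordinates). Camera axes: x right, y down, z forward; pixel columns grow to the right and rows downward; lengths in m; the calibration is good to about 2 mm. A picture is of the moment at which its call begins. camera_model takes no time and is no camera call.
- r.finish_job(): hands the job in; it is judged then, once.
The state is a dict: "time": time; "qpos": joint angles; "qd": joint speeds; "tau": joint torques, N m; "tcp_pos": TCP position; "ee_rot": TCP orientation; "force": force on the tool from outside, world axes, zero at the start; "wrist_torque": the same for the moment, N m; "finger_gap": opening from 0.0 (shut) to 1.0 (fully open); "grip_force": force on a finger pad.
Only numpy, scipy, OpenCV 4.12 (cv2) and the standard library are available. Lean on these libraries where they do the work, as an engineer would, in place of code of your own. Each camera call takes 0.05 s, during which the arm holds its last target. There are 200 camera calls.

## Working session

There is one attempt and no reset: what is moved stays moved. The work goes in short steps, Python scripts to look and compute and a tool call to move; the robot and the scene stay as the last step left them, time stands still between calls to the robot, and variables do not carry over. Pictures are saved under pics/ and viewed, at most 10 in all, crops included, and the job is handed in when it is done.

Besides the shell and the picture viewer there is one more tool, called after ">>>" as name([rows], argument=value, ...), one row to a line, values as JSON. move_arm: Moves the arm, as the interface text tells. Its arguments: {"type":"object","properties":{"steps":{"type":"array"},"squeeze":{"type":"number"}},"required":["steps"]}

```bash
mkdir -p pics
cat > h.py <<'E'
import numpy as np, cv2
from workcell import telemetry, camera, camera_model, r
def ray(name,uv):
    m=camera_model(name);K=np.array(m["camera_matrix"]);d=np.array(m["dist"]);T=np.array(m["extrinsics"])
    p=cv2.undistortPoints(np.array([[uv]],float),K,d)[0,0]
    return T[:3,3],T[:3,:3]@np.array([p[0],p[1],1.])
def onplane(name,uv,z):
    o,v=ray(name,uv); return o+v*(z-o[2])/v[2]
def proj(name,P):
    m=camera_model(name);T=np.linalg.inv(np.array(m["extrinsics"]))
    return cv2.projectPoints(np.atleast_2d(np.array(P,float)),cv2.Rodrigues(T[:3,:3])[0],T[:3,3],np.array(m["camera_matrix"]),np.array(m["dist"]))[0][:,0]
E
python3 - <<'E'
from h import *
for n in("scene","top"):
    im=camera(n); cv2.imwrite(f"pics/{n}0.png",im); print(n,np.round(camera_model(n)["extrinsics"],3).tolist())
s=telemetry.state();print(s["time"],s["tcp_pos"],np.round(s["ee_rot"],3).tolist(),s["finger_gap"])
E
```

```text
scene [[0.736, -0.507, 0.449, 0.172], [-0.677, -0.543, 0.496, -0.443], [-0.008, -0.669, -0.743, 0.72], [0.0, 0.0, 0.0, 1.0]]
top [[-0.049, -0.979, 0.199, 0.319], [-0.999, 0.048, -0.011, 0.004], [0.002, -0.199, -0.98, 1.282], [0.0, 0.0, 0.0, 1.0]]
0.1 [ 0.17251941 -0.62612301  0.23836682] [[0.964, 0.266, -0.001], [0.266, -0.964, 0.002], [-0.0, -0.002, -1.0]] 1.005179365276238
```

View pics/scene0.png

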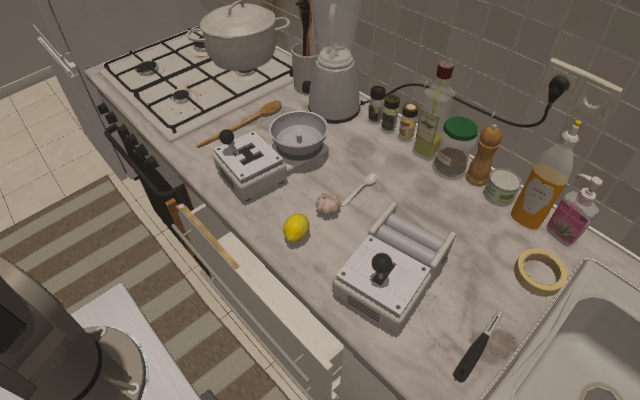

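View pics/top0.png

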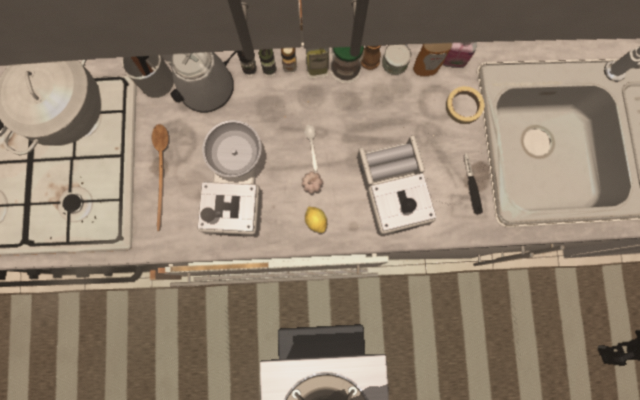

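The kneader is at the left of both views: its knob is at about (227,136) in scene and (209,214) in top, its H gate at (228,207), and its bowl at (233,150). The roller is at the right, with its knob near (408,205) in top.

Run:
```python
from h import *
t=cv2.imread("pics/top0.png");s=cv2.imread("pics/scene0.png")
a=cv2.resize(t[120:245,190:270],None,fx=4.8,fy=4.8,interpolation=cv2.INTER_CUBIC)
b=cv2.resize(s[115:205,205:300],None,fx=4.2,fy=4.2,interpolation=cv2.INTER_CUBIC)
c=np.zeros((600,a.shape[1]+b.shape[1],3),np.uint8);c[:a.shape[0],:a.shape[1]]=a;c[:b.shape[0],a.shape[1]:]=b
cv2.imwrite("pics/crop.png",c)
for n,im,(x0,y0,x1,y1) in(("top",t,(195,180,262,236)),("scene",s,(210,120,290,185))):
    m=(im[y0:y1,x0:x1].max(2)<75).astype(np.uint8)
    k,l,st,ce=cv2.connectedComponentsWithStats(m)
    for i in range(1,k):
        if st[i,4]>15: print(n,st[i]+[x0,y0,0,0,0],ce[i]+[x0,y0])
# rim of bowl
for uv in((233,150),):print("bowl",onplane("top",uv,.084))
for uv in((209,214),):print("knob top",onplane("top",uv,.118))
print("knob scene",onplane("scene",(227,136),.118))
```

```text
top [232 203   6  14  47] [234.68085106 210.74468085]
scene [219 130  15  14 169] [226.21301775 136.52071006]
scene [238 145  25  20 192] [248.46875    154.11979167]
scene [276 145  14  14  78] [282.80769231 152.55128205]
scene [257 162  25  13  25] [269.   168.24]
scene [219 167  14  18  70] [225.75714286 176.87142857]
bowl [0.68005923 0.20166429 0.084     ]
knob top [0.51218196 0.25643641 0.118     ]
knob scene [0.51280933 0.25982616 0.118     ]
```

View pics/crop.png

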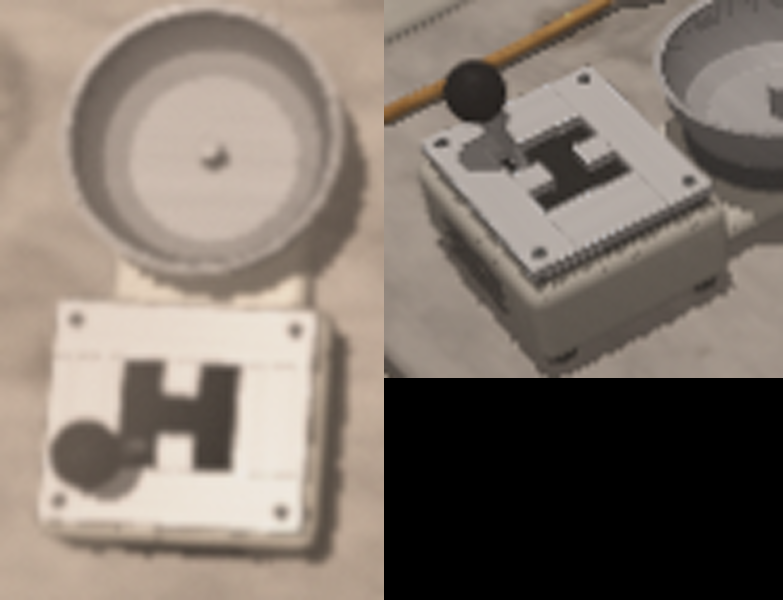

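The crop shows the H clearly, centred at crop (180,414). The four plate screws are visible in both views, and the knob is at crop (86,454) for top and (475,91) for scene.

Run:
```python
from h import *
T=lambda x,y:((x+.5)/4.8+189.5,(y+.5)/4.8+119.5)
S=lambda x,y:((x-384+.5)/4.2+204.5,(y+.5)/4.2+114.5)
def tri(a,b):
    A=[];B=[]
    for n,uv in(("top",a),("scene",b)):
        o,v=ray(n,uv);v/=np.linalg.norm(v);P=np.eye(3)-np.outer(v,v);A.append(P);B.append(P@o)
    return np.linalg.lstsq(np.vstack(A),np.hstack(B),rcond=None)[0]
tp=[(77,320),(295,330),(281,512),(58,500)];sc=[(584,78),(689,180),(539,252),(442,143)]
Q=[onplane("top",T(*p),.078) for p in tp];R=[onplane("scene",S(*p),.078) for p in sc]
print("screws",np.round(Q,4),np.round(R,4))
print("tri",np.round([tri(T(*a),S(*b)) for a,b in zip(tp,sc)],4))
h=np.mean(Q,0);print("c",h,np.mean(R,0),"H",onplane("top",T(180,414),.078),onplane("scene",S(567,164),.078))
bw=onplane("top",T(206,140),.084);print("bowl",bw)
for Z in(Q,R):
  x=(Z[0]+Z[1]-Z[2]-Z[3]);y=(Z[0]+Z[3]-Z[1]-Z[2]);print("yaw",np.degrees(np.arctan2(x[1],x[0])),np.degrees(np.arctan2(-y[0],y[1])))
print("bowl-yaw",np.degrees(np.arctan2(*(bw-h)[[1,0]])),np.linalg.norm((bw-h)[:2]))
print("knob",tri(T(86,454),S(475,91)))
```

```text
screws [[0.5901 0.2733 0.078 ]
 [0.5791 0.1584 0.078 ]
 [0.4834 0.1677 0.078 ]
 [0.4951 0.2836 0.078 ]] [[0.5885 0.2712 0.078 ]
 [0.5775 0.1555 0.078 ]
 [0.4818 0.166  0.078 ]
 [0.4928 0.28   0.078 ]]
tri [[0.5905 0.274  0.0754]
 [0.5799 0.1588 0.0744]
 [0.4834 0.1682 0.0755]
 [0.4953 0.2847 0.0737]]
c [0.53693034 0.22073772 0.078     ] [0.53514857 0.21816856 0.078     ] H [0.53730592 0.21942323 0.078     ] [0.53516865 0.2142822  0.078     ]
bowl [0.6833841 0.2028516 0.084    ]
yaw -5.8892103543753995 -5.612229235763714
yaw -5.767833915759639 -5.475467538835865
bowl-yaw -6.962944519254802 0.1475419090181134
knob [0.51152379 0.26024546 0.11777172]
```

>>> move_arm([
  [[0,0,10.5],[0,0,-1.5],8.5],
  [[0,0,10.5],[0,0,-1.5],8.5],
  [[0,0,0],[2.67,-4.36,0],8.5],
  [[0,0,0],[2.67,-4.36,0],8.5],
  [[0,0,0],[2.67,-4.36,0],8.5],
  [[0,0,0],[2.67,-4.36,0],8.5],
  [[0,0,0],[2.67,-4.36,0],8.5],
  [[0,0,0],[2.67,-4.36,0],8.5],
  [[0,0,0],[2.67,-4.36,0],8.5],
  [[0,0,0],[2.67,-4.36,0],8.5],
])

```text
time: 1.35
tcp_pos: [0.4198, -0.2988, 0.2691]
ee_rot: [[0.995, -0.098, -0.0], [-0.098, -0.995, -0.0], [-0.0, 0.0, -1.0]]
force: [1.2, 0.7, -0.1]
finger_gap: 1.0
grip_force: 0.0
```

>>> move_arm([
  [[0,0,0],[0.33,-5.14,0],8.5],
  [[0,0,0],[0.33,-5.14,0],8.5],
  [[0,0,0],[0.33,-5.14,0],8.5],
  [[0,0,0],[0.33,-5.14,0],8.5],
  [[0,0,0],[0.33,-5.14,0],8.5],
  [[0,0,0],[0.33,-5.14,0],8.5],
  [[0,0,0],[0.33,-5.14,1],8.5],
  [[0,0,0],[0.33,-5.14,1.5],8.5],
  [[0,0,0],[0.33,-5.14,1.5],8.5],
  [[0,0,0],[0.33,-5.14,1.5],8.5],
  [[0,0,0],[0.33,-5.14,1.4],8.5],
  [[0,0,0],[0,0,0],8.5],
])

```text
time: 2.85
tcp_pos: [0.5084, 0.2636, 0.1987]
ee_rot: [[0.996, -0.09, -0.004], [-0.09, -0.996, 0.002], [-0.004, -0.002, -1.0]]
force: [-0.1, -0.9, -0.6]
finger_gap: 0.997
grip_force: 0.0
```

Run:
```python
from h import *
im=camera("scene");t=camera("top")
a=cv2.resize(im[60:210,150:330],None,fx=4,fy=4,interpolation=cv2.INTER_CUBIC)
p=telemetry.state()["tcp_pos"];print(p)
cv2.imwrite("pics/c2.png",a[:600,:720])
print(proj("scene",[p,[.5115,.260,.118]]))
```

```text
[0.51003604 0.25863727 0.1995443 ]
[[219.97202812 108.04631852]
 [226.49718812 136.21009851]]
```

View pics/c2.png

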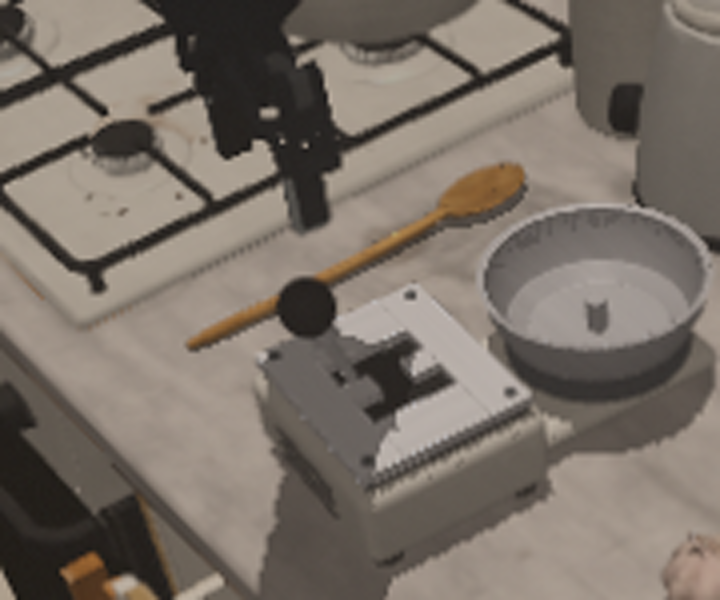

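The knob is still at crop (306,307) and the gripper is above it. I'll descend and close.

>>> move_arm([
  [[0,0,0],[0.1,0,2.4],8.5],
  [[0,0,0],[0.1,0,2.4],8.5],
  [[0,0,0],[0,0,2.3],8.5],
  [[0,0,0],[0,0,2.2],8.5],
  [[0,0,0],[0,0,0],8.5],
  [[0,0,0],[0,0,0],2.5],
  [[0,0,0],[0,0,0],2.5],
  [[0,0,0],[0,0,0],2.5],
  [[0,0,0],[0,0,0],2.5],
  [[0,0,0],[0,0,0],2.5],
  [[0,0,0],[0,0,0],2.5],
], squeeze=25)

```text
time: 4.32
tcp_pos: [0.5129, 0.2591, 0.1081]
ee_rot: [[0.995, -0.097, 0.001], [-0.097, -0.995, 0.001], [0.001, -0.001, -1.0]]
force: [-1.2, 0.9, 5.2]
finger_gap: 0.402
grip_force: 24.9
```

Run:
```python
from h import *
s=telemetry.state();p=np.array(s["tcp_pos"]);print(p,s["finger_gap"]*8.54,s["grip_force"],s["force"])
u=np.array([.995,-.0995]);v=np.array([.0995,.995]);c=np.array([.536,.2195])
print("gate",u@(p[:2]-c),v@(p[:2]-c))
```

```text
[0.51289486 0.25913736 0.10811817] 3.436145444245567 24.863660037517548 [-1.19743899  0.88567539  5.19073021]
gate -0.026933529796629434 0.03714020827789441
```

>>> move_arm([
  [[0,0,0],[0.7,0.1,-0.2],2.5],
  [[0,0,0],[0.7,0.1,-0.15],2.5],
  [[0,0,0],[0.7,0.1,-0.1],2.5],
  [[0,0,0],[0.6,0,0],2.5],
  [[0,0,0],[0,0,0],2.5],
  [[0,0,0],[0,0,0],2.5],
])

```text
time: 5.08
tcp_pos: [0.5398, 0.2532, 0.112]
ee_rot: [[0.995, -0.098, 0.001], [-0.098, -0.995, 0.001], [0.001, -0.001, -1.0]]
force: [-0.6, 2.3, 3.9]
finger_gap: 0.407
grip_force: 25.1
```

```bash
cat > g.py <<'E'
from h import *
s=telemetry.state();p=np.array(s["tcp_pos"])
u=np.array([.995,-.0995]);v=np.array([.0995,.995]);c=np.array([.536,.2195])
print("gate",u@(p[:2]-c),v@(p[:2]-c),p[2],"F",u@s["force"][:2],v@s["force"][:2],s["force"][2],s["finger_gap"],s["grip_force"])
im=camera("scene");cv2.imwrite("pics/last.png",cv2.resize(im[90:200,190:300],None,fx=5,fy=5,interpolation=cv2.INTER_CUBIC))
E
python3 g.py
```

```text
gate 0.0004480362415043877 0.03386522354859072 0.11197624306892054 F -0.7942331984914531 2.281567522769148 3.868331069488937 0.4065477893885037 25.081972181797028
```

View pics/last.png

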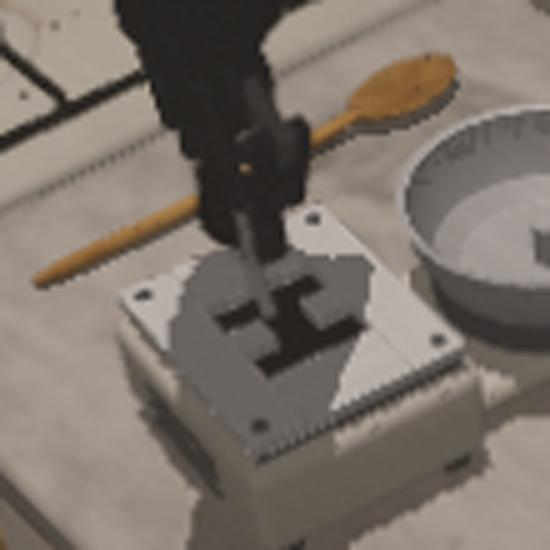

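The rod has come forward to the cross slot's left end at crop (265,305). Next I'll move it across.

>>> move_arm([
  [[0,0,0],[0,0.85,-0.2],2.5],
  [[0,0,0],[0,0.85,-0.15],2.5],
  [[0,0,0],[0,0.85,-0.1],2.5],
  [[0,0,0],[0,0.85,0],2.5],
  [[0,0,0],[0,0.85,0],2.5],
  [[0,0,0],[0,0.85,0.1],2.5],
  [[0,0,0],[0,0.85,0.15],2.5],
  [[0,0,0],[0,0.85,0.2],2.5],
  [[0,0,0],[0,0,0],2.5],
  [[0,0,0],[0,0,0],2.5],
])

```text
time: 6.38
tcp_pos: [0.5322, 0.1833, 0.1113]
ee_rot: [[0.995, -0.098, -0.001], [-0.098, -0.995, -0.003], [-0.001, 0.003, -1.0]]
force: [0.1, -1.0, 3.2]
finger_gap: 0.402
grip_force: 25.6
```

```bash
python3 g.py
```

```text
gate -0.00017351747727990102 -0.036374858526862744 0.11133495666717556 F 0.1722208959661283 -0.9683736643518643 3.1609261352534723 0.4016426348949695 25.605972111225128
```

View pics/last.png

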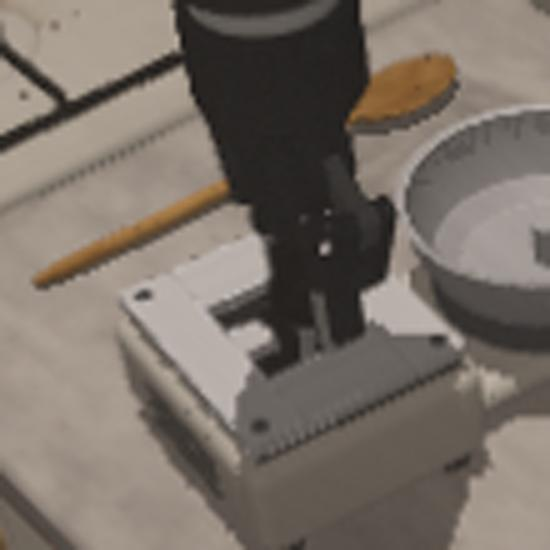

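The lever is across in the right leg, with the rod at about crop (310,340) and low forces. Now I'll push it forward, ending slightly past 40 mm to seat it.

>>> move_arm([
  [[0,0,0],[0.7,-0.1,0.05],2.5],
  [[0,0,0],[0.7,0,0.1],2.5],
  [[0,0,0],[0.7,0,0.1],2.5],
  [[0,0,0],[0.7,0,0.15],2.5],
  [[0,0,0],[0.6,0,0.15],2.5],
  [[0,0,0],[0.4,0,0.1],2.5],
  [[0,0,0],[0.3,0,0.05],2.5],
  [[0,0,0],[0,0,0],2.5],
  [[0,0,0],[0,0,0],2.5],
])

```text
time: 7.55
tcp_pos: [0.5731, 0.1814, 0.1043]
ee_rot: [[0.995, -0.098, -0.001], [-0.098, -0.995, -0.002], [-0.001, 0.002, -1.0]]
force: [0.1, -3.7, 0.4]
finger_gap: 0.404
grip_force: 26.4
```

```bash
python3 g.py
```

```text
gate 0.04068127995275251 -0.03422345636069062 0.10425278511550731 F 0.4566556004614809 -3.676284234985647 0.44885605576085574 0.40430238977974275 26.44534796476364
```

>>> move_arm([
  [[0,0,0],[0.2,0,0.05],2.5],
  [[0,0,0],[0.2,0,0.05],2.5],
  [[0,0,0],[0,0,0],2.5],
  [[0,0,0],[0,0,0],2.5],
])

```text
time: 8.1
tcp_pos: [0.5769, 0.1822, 0.1035]
ee_rot: [[0.995, -0.097, -0.001], [-0.097, -0.995, 0.0], [-0.001, -0.0, -1.0]]
force: [-0.7, -2.2, 0.5]
finger_gap: 0.402
grip_force: 26.4
```

```bash
python3 g.py
```

```text
gate 0.04436411529989075 -0.03306504848046225 0.10350512939385287 F -0.45810616502350215 -2.236067203979695 0.5442482510234867 0.4023026423396235 26.420165598392487
```

>>> move_arm([
  [[0,0,0],[0.2,0,0.05],2.5],
  [[0,0,0],[0.2,0,0.05],2.5],
  [[0,0,0],[0.2,0,0.05],2.5],
  [[0,0,0],[0,0,0],2.5],
])

```text
time: 8.65
tcp_pos: [0.5787, 0.182, 0.1026]
ee_rot: [[0.995, -0.097, -0.009], [-0.097, -0.995, -0.002], [-0.009, 0.003, -1.0]]
force: [-13.8, -3.5, 12.2]
finger_gap: 0.406
grip_force: 27.1
```

```bash
python3 g.py
```

```text
gate 0.04626021314680131 -0.033086295223893364 0.10255653898458286 F -13.342338269348545 -4.846289023448134 12.196746543449587 0.40588742028387154 27.14743584394455
```

View pics/last.png

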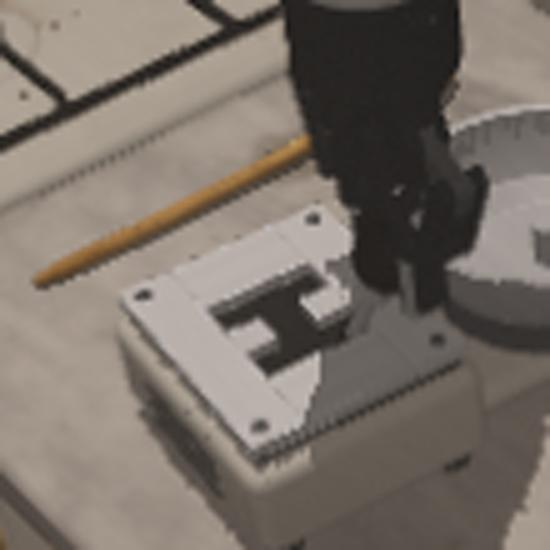

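The 13 N reaction shows it's against the end stop. I'll release and rise straight up.

>>> move_arm([
  [[0,0,0],[0,0,0],8.5],
  [[0,0,0],[0,0,0],8.5],
  [[0,0,0],[0,0,0],8.5],
  [[0,0,0],[0,0,0],8.5],
  [[0,0,0],[0,0,-1.5],8.5],
  [[0,0,0],[0,0,-3],8.5],
  [[0,0,0],[0,0,-4],8.5],
  [[0,0,0],[0,0,-4],8.5],
  [[0,0,0],[-3,0,-2],8.5],
  [[0,0,0],[-4,-2,0],8.5],
  [[0,0,0],[-4,-4,0],8.5],
  [[0,0,0],[0,0,0],8.5],
])

```text
time: 10.2
tcp_pos: [0.4762, 0.2569, 0.2492]
ee_rot: [[0.996, -0.088, 0.001], [-0.088, -0.996, 0.003], [0.001, -0.003, -1.0]]
force: [0.2, 0.1, -0.1]
finger_gap: 0.998
grip_force: 0.0
```

```bash
python3 g.py
python3 - <<'E'
from h import *
print(telemetry.state()["time"])
t=camera("top");s=camera("scene")
a=cv2.resize(t[120:245,190:270],None,fx=4,fy=4,interpolation=cv2.INTER_CUBIC)
b=cv2.resize(s[90:200,190:300],None,fx=4,fy=4,interpolation=cv2.INTER_CUBIC)
c=np.zeros((500,760,3),np.uint8);c[:,:320]=a;c[:440,320:]=b;cv2.imwrite("pics/end.png",c)
s0=cv2.imread("pics/scene0.png");print("roller diff",cv2.absdiff(s,s0)[240:300,360:410].mean(), "pred knob", proj("scene",[[.536+.995*.04-.0995*.034,.2195-.0995*.04-.995*.034,.118]]))
E
```

```text
gate -0.06317262015772036 0.031217764027762707 0.2491785204572034 F 0.21100949895903173 0.15244736454418834 -0.05051262468947096 0.9977413878507163 0.0
10.25
roller diff 2.104888888888889 pred knob [[267.06375971 140.15649206]]
```

View pics/end.png

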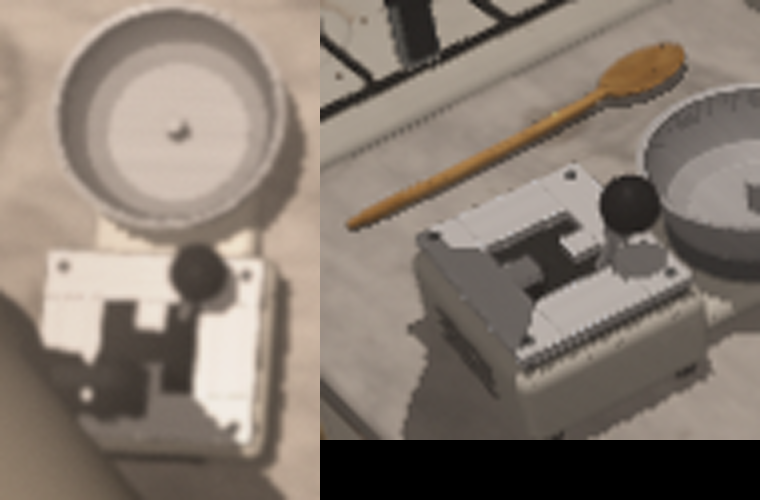

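The knob stands at scene px (267.5,141.5), against a predicted home position of (267,140). The roller is unchanged and the gripper is clear.

```bash
python3 -c "
from h import *
print(r.finish_job())"
```

```text
the job is handed in; nothing more can be done
None
```

The kneader's lever is fully home in the far right leg: I felt the end stop and the final pictures agree. The lever is released, the gripper is clear, the roller's lever was not touched, and the job was handed in at about 10 s.

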